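# Sort hose-clamp parts into their trays

## Task

Sort the five loose hose-clamp parts into the coloured trays: both finished clamps (rings with a screw housing and orange key) into the green tray, the bare band into the red tray, and both T-bolts into the blue tray. Every part must end up let go and lying flat on the floor of its tray, none on top of another or propped on a wall. Leave the drinking bottle and the bowl of offcuts where they stand.

Things in the scene. Friction and masses are not known exactly. Their poses are not given: they have to be found in the camera images.
- clamp_large: finished hose clamp lying flat: bright steel ring, 56 mm outside diameter, 18 mm high, 3 mm thick; steel screw housing on its outside at +x, orange thumb key at the screw's +y end. Origin: ring centre at mid-height (9 mm up); z along the ring's axis. Housing and key reach x = 42 mm, y -16 to 24, all at x above 26 mm: grip the ring across its diameter along its y. About 100 g
- clamp_small: finished hose clamp lying flat: bright steel ring, 46 mm outside diameter, 18 mm high, 3 mm thick; steel screw housing on its outside at +x, orange thumb key at the screw's +y end. Origin: ring centre at mid-height (9 mm up); z along the ring's axis. Housing and key reach x = 37 mm, y -16 to 24, all at x above 21 mm: grip the ring across its diameter along its y. About 80 g
- bare_band: bare clamp band lying flat: a plain copper-coloured ring with nothing on its outside, outside diameter 52 mm, 18 mm high, 3 mm thick. Origin: centre of the ring at mid-height (9 mm above what it lies on), z along its axis. Grip it across its diameter, any direction. About 60 g
- tbolt_steel: silver-grey T-bolt lying flat: round shank 12 mm thick along its x from -35 to 29 mm, then a cross-bar head, x 29 to 41, 34 mm along y, 12 mm high. Origin on the shank's axis, 6 mm above what it lies on; x points to the head. Centre of mass about 13 mm from the origin towards the head. Grip across the shank (along y). About 70 g
- tbolt_brass: brass-yellow T-bolt lying flat: round shank 12 mm thick along its x from -35 to 29 mm, then a cross-bar head, x 29 to 41, 34 mm along y, 12 mm high. Origin on the shank's axis, 6 mm above what it lies on; x points to the head. Centre of mass about 13 mm from the origin towards the head. Grip across the shank (along y). About 70 g
- tray_green: fixed green painted open steel tray, 140 mm (its x) by 200 mm (its y) outside, 30 mm high, walls and floor 4 mm thick (inside 132 by 192 mm, floor 4 mm above the bench). Origin: centre of its underside, on the bench; z up. For finished clamps
- tray_red: fixed red painted open steel tray, 140 mm (its x) by 200 mm (its y) outside, 30 mm high, walls and floor 4 mm thick (inside 132 by 192 mm, floor 4 mm above the bench). Origin: centre of its underside, on the bench; z up. For bare bands
- tray_blue: fixed blue painted open steel tray, 140 mm (its x) by 200 mm (its y) outside, 30 mm high, walls and floor 4 mm thick (inside 132 by 192 mm, floor 4 mm above the bench). Origin: centre of its underside, on the bench; z up. For T-bolts
- bottle: bystander: a worker's blue drinking bottle with a steel cap, 68 mm in diameter, 190 mm high, standing loose. Origin: centre of its underside. Leave it alone
- bowl: bystander: loose round steel bowl with strip offcuts in it, 150 mm across the rim, 50 mm high. Origin: centre of its underside. Leave it alone
Mind the look-alikes: they are no part of the job. Of the things that look like the tbolt_steel, the smallest one is meant.

How it is judged (in metres and radians):
At the end, for the whole second after the job is handed in: Clamps in green, bare band in red, T-bolts in blue: each origin within 64 mm (tray x) and 94 mm (tray y) of its tray's centre, at most 5 mm above its resting height on the tray floor, flat within 0.15 rad (either way up), at rest (under 0.02 m/s, 0.3 rad/s) (x of clamp_large in the frame of tray_green between -0.064 and 0.064 m and y of clamp_large in the frame of tray_green between -0.094 and 0.094 m and z of clamp_large in the frame of tray_green between 0.004 and 0.018 m and angle between the z axis of each of clamp_large, clamp_small and the z axis of tray_green, either way round below 0.15 rad and linear speed of each of clamp_large, clamp_small, bare_band, tbolt_steel, tbolt_brass below 0.02 m/s and angular speed of each of clamp_large, clamp_small, bare_band, tbolt_steel, tbolt_brass below 0.3 rad/s and x of clamp_small in the frame of tray_green between -0.064 and 0.064 m and y of clamp_small in the frame of tray_green between -0.094 and 0.094 m and z of clamp_small in the frame of tray_green between 0.004 and 0.018 m and x of bare_band in the frame of tray_red between -0.064 and 0.064 m and y of bare_band in the frame of tray_red between -0.094 and 0.094 m and z of bare_band in the frame of tray_red between 0.004 and 0.018 m and angle between the z axis of bare_band and the z axis of tray_red, either way round below 0.15 rad and x of tbolt_steel in the frame of tray_blue between -0.064 and 0.064 m and y of tbolt_steel in the frame of tray_blue between -0.094 and 0.094 m and z of tbolt_steel in the frame of tray_blue between 0.004 and 0.015 m and angle between the z axis of each of tbolt_steel, tbolt_brass and the z axis of tray_blue, either way round below 0.15 rad and x of tbolt_brass in the frame of tray_blue between -0.064 and 0.064 m and y of tbolt_brass in the frame of tray_blue between -0.094 and 0.094 m and z of tbolt_brass in the frame of tray_blue between 0.004 and 0.015 m); the robot touches nothing.
It fails at once if the drinking bottle is shifted by more than 30 mm or tipped (distance of bottle from where it was at the start of the episode above 0.03 m or angle between bottle's own z axis and vertical above 0.3 rad).
It fails at once if the bowl of offcuts is shifted by more than 30 mm or tipped (distance of bowl from where it was at the start of the episode above 0.03 m or angle between bowl's own z axis and vertical above 0.3 rad).
It also fails if it takes over 112 s, if anything falls off the work surface, if the arm or the gripper's body presses on something with over 40 N, if the wrist force passes 120 N, or if a joint passes its speed limit or range.

## Robot

A 6-joint arm with a two-finger parallel gripper is mounted at the origin on the work surface. World frame = base frame: x ahead of the robot, y to its left, z up, the work surface at z = 0. Lengths are in mm, angles in rad, forces in N, time in s.
With the tool pointing down it reaches from about 325 to 750 mm from the base axis. Payload 7.6 kg.
Tool frame: the origin (TCP) lies on the centre line of the jaws, within the pads' length; the fingertips stand 25 mm ahead of it and the grasp point (between the pads) lies 6 mm ahead of it (r.nose_length is the distance from the TCP to the fingertips, in mm); z points along the fingers, y is the line along which they close (so a half turn about z gives the same grasp; the last joint's range is limited). The gripper opens to 85 mm and grips with 20 to 120 N. Pads are 22 mm wide; open, the fingers measure 114 mm over their backs; the gripper's body (76 mm by 85 mm) begins 54 mm behind the grasp point. The pads swing forward as they close: fully open they stand 13 mm farther back than shut.
Start: joints at [-1.206, 0.052, 1.401, -0, 1.689, -0.07], TCP at [221.171, -476.158, 256.323] pointing down, gripper open.
Joint ranges: [-2.9, 2.9], [-0.91, 2.17], [0.12, 2.37], [-1.06, 4.2], [0.26, 2.73], [-2.93, 2.93]. Speed limits (rad/s): [2.57, 2.57, 3.01, 3.14, 3.14, 3.14].

## Interface

Orientations are given as a rotation vector (axis times angle).
In Python, from cell import r gives the robot as it stands. Calls block until the motion is done:
- r.movep(position, orientation): joint-space move of the TCP to a pose.
- r.move_l(position, feed=150, attitude=None): straight line of the TCP; attitude=None keeps the orientation; feed is the mean speed in mm/s.
- r.goto_joints(angles): joint-space move.
- r.gripper_to(opening, effort=None): opening from 0.0 (shut) to 1.0 (fully open); effort is the grip in N (None keeps the last); returns when the fingers have stopped.
- r.sleep(seconds).
- r.inverse_kinematics(position, orientation): joint angles nearest the present ones, or None.
- r.get_state(): the state.
- r.grab_frame(name): name is "scene" or "top"; returns a dict with "pixels" (384x512x3 uint8, red, green, blue), "range_z" (384x512 float32, mm along the optical axis (not along the pixel's ray), 0 where there is no reading), "vfov" (degrees; the focal length in pixels is half the picture's height over the tangent of half this angle, whatever the lens; pixels are square), "cx", "cy" (the principal point, pixels), "T" (4x4, takes a point from camera to world coordinates). Camera axes: x right, y down, z forward; pixel columns grow to the right and rows downward; lengths in mm; the calibration is good to about 2 mm. A picture is of the moment at which its call begins.
A pose or a line that the arm cannot do raises r.Unreachable and nothing moves.
- r.sign_off(): hands the job in; it is judged then, once.
The state is a dict: "time_s": time; "qpos": joint angles; "qd": joint speeds; "joint_torque": joint torques, N m; "tool_pos": TCP position; "orientation": TCP orientation; "force": force on the tool from outside, world axes, zero at the start; "moment": the same for the moment, N m; "width": opening from 0.0 (shut) to 1.0 (fully open); "gripper_force": force on a finger pad.
Only numpy, scipy, OpenCV 4.12 (cv2) and the standard library are available. Lean on these libraries where they do the work, as an engineer would, in place of code of your own. Each camera call takes 0.05 s, during which the arm holds its last target. There are 200 camera calls.

## Working session

There is one attempt and no reset: what is moved stays moved. The work goes in short steps, each a Python script; the robot and the scene stay as the last script left them, time stands still between calls to the robot, and variables do not carry over. Pictures are saved under pics/ and viewed, at most 14 in all, crops included, and the job is handed in when it is done.

```bash
mkdir -p pics; ls; cat > h.py <<'E'
import numpy as np, cv2
from cell import r
def grab(n):
    f=r.grab_frame(n); np.savez(f'pics/{n}.npz',**{k:np.array(v) for k,v in f.items()}); return f
def save(img,name): cv2.imwrite('pics/'+name,cv2.cvtColor(img,cv2.COLOR_RGB2BGR))
def world(f):
    h,w=f['range_z'].shape; F=h/2/np.tan(np.radians(float(f['vfov']))/2)
    u,v=np.meshgrid(np.arange(w),np.arange(h)); z=f['range_z']
    P=np.stack([(u-f['cx'])/F*z,(v-f['cy'])/F*z,z],-1)
    return P@np.array(f['T'])[:3,:3].T+np.array(f['T'])[:3,3]
E
python3 - <<'E'
from h import *
for n in('scene','top'):
    f=grab(n); save(cv2.resize(f['pixels'],(768,576),interpolation=cv2.INTER_CUBIC),n+'0.png'); print(n,f['vfov'],f['cx'],f['cy'],np.round(f['T'],2).tolist(),(f['range_z']==0).mean())
print(r.get_state())
E
```

```text
pics
scene 53.52287406359537 252.71735479508482 189.52308872507447 [[-0.79, 0.48, -0.39, 843.18], [0.62, 0.6, -0.51, 582.06], [-0.01, -0.64, -0.77, 883.12], [0.0, 0.0, 0.0, 1.0]] 0.0039011637369791665
top 47.549421421919604 254.67316998684674 192.69153578287475 [[-0.02, -1.0, 0.09, 322.0], [-1.0, 0.02, 0.02, -5.9], [-0.02, -0.09, -1.0, 1262.31], [0.0, 0.0, 0.0, 1.0]] 0.004002888997395833
{'time_s': 0.1, 'qpos': array([-1.20629724e+00,  5.27501746e-02,  1.40160394e+00, -1.87259708e-05,
        1.68860037e+00, -7.02974936e-02]), 'qd': array([ 0.00103318, -0.00181313, -0.00316762, -0.00065059,  0.00153653,
        0.00263389]), 'joint_torque': array([ 7.95648339e-04, -3.82583213e+01, -3.60985851e+01, -1.50526485e-04,
        4.84025571e-03, -5.31459250e-06]), 'tool_pos': array([ 221.07938535, -475.92887378,  255.57870057]), 'orientation': array([-3.06633356e+00, -6.77316421e-01,  3.42288800e-04]), 'force': array([ 0.20020908,  0.458358  , -0.15774986]), 'moment': array([-0.01981073, -0.02183715, -0.06402549]), 'gripper_force': 0.0, 'width': 0.9981698216031575}
```

View pics/top0.png

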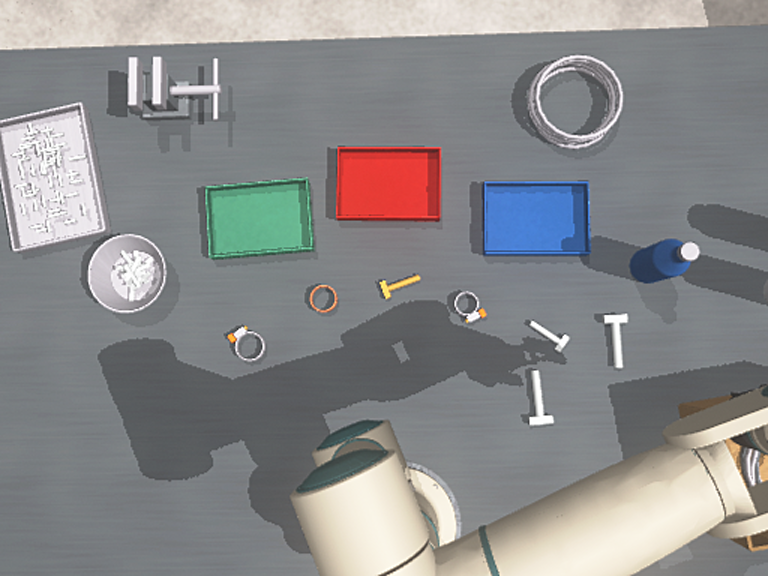

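View pics/scene0.png

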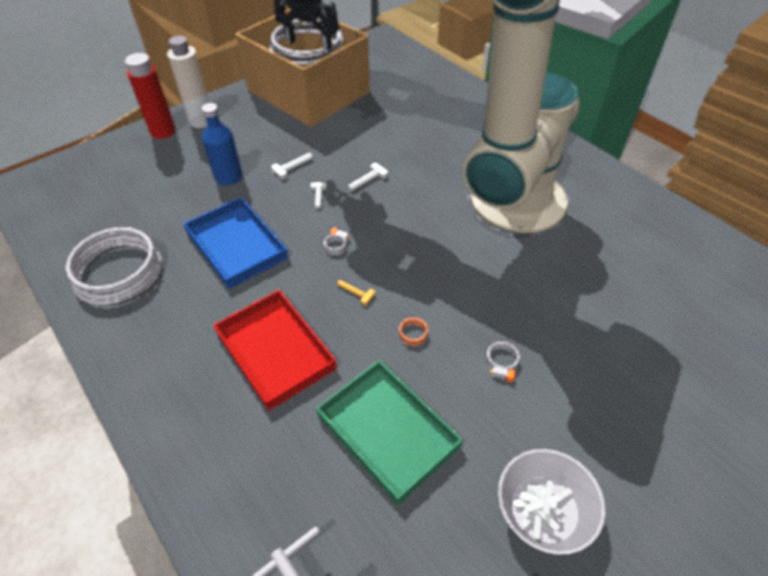

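Top view (768×576): the steel T-bolt could be any of three: (549,335), (616,340) or (540,398). The smallest is at (549,335), so I choose that one. The brass T-bolt is at (400,286), the copper band at (323,298), the small clamp at (466,303) and the large clamp at (248,345). The bottle is at (660,262), the bowl at (127,273), and the coil at (575,100) is not part of the job. The scene view agrees.

```bash
cat > seg.py <<'E'
from h import *
L={k:np.load(f'pics/{k}.npz') for k in('top','scene')}
G=dict(steel=(549,335),fakeA=(616,340),fakeB=(540,398),brass=(400,286),band=(323,298),small=(466,303),large=(248,345))
ft=L['top'];Wt=world(ft);Ws=world(L['scene'])
for k,W in(('top',Wt),('scene',Ws)):
    m=(abs(W[...,2])<15)&(W[...,0]>280)&(W[...,0]<480)&(abs(W[...,1])<250)
    print(k,'bench z med',np.median(W[m][:,2]).round(2),'std',(W[m][:,2]-np.median(W[m][:,2])).std().round(2))
for n,(u,v) in G.items():
    c=Wt[int(v/1.5)-12:int(v/1.5)+12,int(u/1.5)-12:int(u/1.5)+12].reshape(-1,3).mean(0)
    for k,W,f in(('top',Wt,ft),('scene',Ws,L['scene'])):
        m=(np.hypot(W[...,0]-c[0],W[...,1]-c[1])<60)&(W[...,2]>4.5)&(W[...,2]<60)
        P=W[m]; px=f['pixels'][m].astype(int)
        if len(P)<10: print(n,k,'none');continue
        o=(px[:,0]-px[:,2]>90)
        x,y=P[:,0],P[:,1]; rect=cv2.minAreaRect(P[:,:2].astype(np.float32))
        print(n,k,len(P),'cen',P.mean(0).round(1),'z95',np.percentile(P[:,2],90).round(1),'rect',np.round(rect[0],1),np.round(rect[1],1),round(rect[2],1),'orange',P[o].mean(0).round(1) if o.any() else None)
for n,(lo,hi) in dict(green=((205,180),(315,258)),red=((335,146),(442,222)),blue=((482,180),(590,256))).items():
    s=np.s_[int(lo[1]/1.5)-4:int(hi[1]/1.5)+4,int(lo[0]/1.5)-4:int(hi[0]/1.5)+4]
    W=Wt[s].reshape(-1,3); P=W[(W[:,2]>18)&(W[:,2]<40)]; q=cv2.minAreaRect(P[:,:2].astype(np.float32))
    c=q[0]; fl=W[np.hypot(W[:,0]-c[0],W[:,1]-c[1])<40]
    m=(np.hypot(Ws[...,0]-c[0],Ws[...,1]-c[1])<140)&(Ws[...,2]>20)&(Ws[...,2]<40)
    m2=np.hypot(Ws[...,0]-c[0],Ws[...,1]-c[1])<40
    qs=cv2.minAreaRect(Ws[m][:,:2].astype(np.float32))
    print(n,np.round(q[0],1),np.round(q[1],1),round(q[2],1),'floor',np.median(fl[:,2]).round(1),np.median(Ws[m2][:,2]).round(1),'rim',np.percentile(P[:,2],80).round(1),'scene',np.round(qs[0],1),np.round(qs[1],1),round(qs[2],1))
a=cv2.resize(ft['pixels'][170:295,140:430],(800,345),interpolation=cv2.INTER_CUBIC)
save(a,'crop1.png')
E
python3 seg.py
```

```text
top bench z med 0.12 std 2.84
scene bench z med 0.89 std 2.49
steel top 183 cen [ 344.9 -295.5    9.9] z95 14.2 rect [ 354.3 -289.6] [ 87.2 112.7] 61.0 orange None
steel scene 90 cen [ 347.  -295.9   10.4] z95 14.0 rect [ 344.3 -301.2] [96.3 68.6] 76.2 orange None
fakeA top 311 cen [ 342.  -419.1   13. ] z95 17.9 rect [ 335.1 -417.3] [117.2  96.8] 12.9 orange None
fakeA scene 155 cen [ 346.2 -414.9   12.6] z95 17.3 rect [ 335.1 -431. ] [101.7  75.9] 0.3 orange None
fakeB top 307 cen [ 222.2 -269.    13.2] z95 18.1 rect [ 231.3 -268.5] [104.9 100.5] 88.9 orange None
fakeB scene 152 cen [ 223.9 -262.5   13.3] z95 17.7 rect [ 223.2 -262.4] [106.   68.3] 32.8 orange None
brass top 180 cen [448.7 -11.6   9.8] z95 14.6 rect [447.  -19.1] [ 94.3 101.2] 9.5 orange [448.9  -9.2  11.2]
brass scene 146 cen [453.9  -4.7  10.4] z95 14.0 rect [468.4 -18.9] [74.8 95.9] 6.6 orange [451.3  -2.   11.4]
band top 129 cen [427.9 135.3  11.5] z95 19.4 rect [425.6 134.1] [111.7 107.7] 75.6 orange [425.3 132.7  16. ]
band scene 163 cen [429.8 138.3  12.8] z95 19.4 rect [427.1 129.1] [87.9 84.1] 0.2 orange [428.5 137.1  15.5]
small top 176 cen [ 402.5 -144.    13.3] z95 19.7 rect [ 416.3 -136.2] [ 98.4 103. ] 41.2 orange [ 390.  -164.9   16.4]
small scene 155 cen [ 406.2 -140.    13.6] z95 19.0 rect [ 418.3 -143.3] [86.9 65.8] 40.6 orange [ 394.4 -165.2   17.3]
large top 203 cen [347.  284.2  13.2] z95 19.2 rect [340.8 274.7] [111.1 106.6] 7.4 orange [357.9 305.4  14.9]
large scene 268 cen [347.3 287.6  14. ] z95 19.6 rect [337.5 289.9] [94.2 98.6] 77.1 orange [358.7 313.8  15.7]
green [584.8 254.7] [141.4 200.7] 3.4 floor 3.9 5.0 rim 30.6 scene [586.6 258. ] [140.9 201.2] 3.5
red [646.1   3.4] [200.4 140.9] 88.3 floor 3.7 4.8 rim 31.1 scene [648.5   6.2] [204.  140.4] 88.0
blue [ 570.5 -278.2] [201.5 140.5] 88.4 floor 3.9 4.1 rim 31.2 scene [ 572.3 -275. ] [205.7 140.9] 88.5
```

View pics/crop1.png

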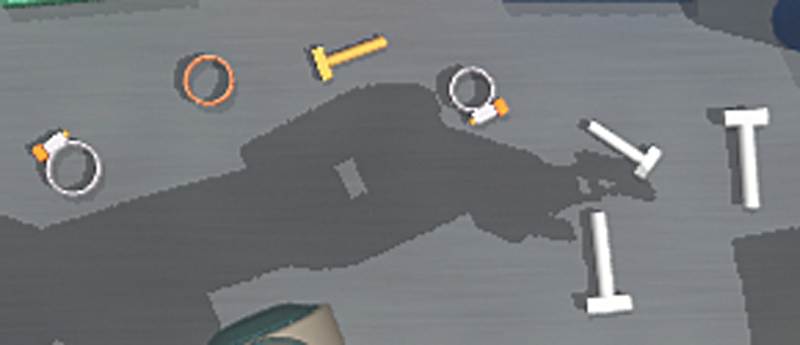

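The crop confirms the choice: the bolt at crop (622,148) is clearly shorter and thinner (top at z≈13) than the look-alikes at (748,160) and (603,262), which top out at z≈18. Next I'll fit each part's pose in both views.

```bash
cat > fit.py <<'E'
from h import *
from scipy.optimize import least_squares
def fit(C,views=('top','scene'),fresh=False):
    out={}
    for n,c in C.items():
        res=[]
        for k in views:
            f=np.load(f'pics/{k}.npz'); W=world(f); px=f['pixels'].astype(int)
            m=(np.hypot(W[...,0]-c[0],W[...,1]-c[1])<62)&(W[...,2]>(6.5 if n in('steel','brass') else 9))&(W[...,2]<60)
            m=cv2.morphologyEx(m.astype(np.uint8),cv2.MORPH_CLOSE,np.ones((2,2)))*(W[...,2]>4)
            _,lab,st,_=cv2.connectedComponentsWithStats(m.astype(np.uint8)); m=lab==1+np.argmax(st[1:,4])
            P=W[m][:,:2]; p=px[m]
            if n in('steel','brass'):
                cen=P.mean(0); w,V=np.linalg.eigh(np.cov((P-cen).T)); d=V[:,1]; s=(P-cen)@d
                w2=(P-cen)@V[:,0]
                if np.corrcoef(s,abs(w2))[0,1]<0: d=-d; s=-s
                res.append([*(cen-10.2*d),np.arctan2(d[1],d[0]),np.ptp(s)])
            else:
                R=dict(large=28,small=23,band=26)[n]
                q=least_squares(lambda q:np.hypot(P[:,0]-q[0],P[:,1]-q[1])-(R-1.5),P.mean(0),loss='cauchy',f_scale=1.5).x
                a=0;e=0
                if n!='band':
                    O=P[np.hypot(*(P-q).T)>R+3]; o=P[p[:,0]-p[:,2]>90].mean(0)-q
                    w,V=np.linalg.eigh(np.cov(O.T)); d=V[:,1]; d=d*np.sign((q+o-O.mean(0))@d)
                    a=np.arctan2(-d[0],d[1]); e=np.arctan2(o[1],o[0])-np.arctan2(19,R+6)
                res.append([*q,a,e])
            print(n,k,m.sum(),np.round(res[-1],2),'ztop',np.percentile(W[m][:,2],75).round(1))
        out[n]=np.mean(res,0)
    return out
if __name__=='__main__':
    fit(dict(steel=(345,-295),fakeA=(342,-417),brass=(450,-8),band=(428,136),small=(405,-142),large=(347,286))if 0 else dict(steel=(345,-295),brass=(450,-8),band=(428,136),small=(405,-142),large=(347,286)))
    print(r.nose_length)
    from scipy.spatial.transform import Rotation as Ro
    print(Ro.from_rotvec(r.get_state()['orientation']).as_matrix().round(2))
E
python3 fit.py
```

```text
steel top 120 [ 348.76 -291.38   -2.17   74.39] ztop 13.2
steel scene 63 [ 360.4  -268.6    -2.09 1031.81] ztop 12.3
brass top 103 [450.31 -18.5    1.9   73.71] ztop 13.0
brass scene 107 [455.84 -10.75   1.93  69.98] ztop 13.0
band top 8 [461.38 101.9    0.     0.  ] ztop 20.4
band scene 53 [428.48 137.53   0.     0.  ] ztop 14.9
small top 56 [ 404.33 -151.12   -2.79   -2.86] ztop 18.8
small scene 113 [ 411.44 -135.32    2.59   -2.71] ztop 16.6
large top 85 [ 3.4188e+02  2.7676e+02 -1.0000e-01  6.1000e-01] ztop 18.1
large scene 123 [388.57 314.99   2.11  -3.64] ztop 18.4
25.0
[[ 0.91  0.42 -0.  ]
 [ 0.42 -0.91  0.  ]
 [ 0.   -0.   -1.  ]]
```

Depth noise breaks up the masks. I'll segment by colour instead and project onto the mid-height plane, which the depth data confirms.

```bash
cat > fit.py <<'E'
from h import *
from scipy.optimize import least_squares
S=4
def plane(f,z,c,half=62):
    """ortho-rectified patch of the plane at height z round c, 1/S mm pixels -> image, world xy grid"""
    T=np.array(f['T']); F=192/np.tan(np.radians(float(f['vfov']))/2)
    g=np.arange(-half,half,.5); X,Y=np.meshgrid(c[0]+g,c[1]+g,indexing='ij')
    Q=(np.stack([X,Y,np.full_like(X,z)],-1)-T[:3,3])@T[:3,:3]
    u=(Q[...,0]/Q[...,2]*F+f['cx']).astype(np.float32); v=(Q[...,1]/Q[...,2]*F+f['cy']).astype(np.float32)
    return cv2.remap(f['pixels'],u,v,cv2.INTER_LINEAR).astype(int),X,Y
def fit(C,views=('top','scene'),zf=0.,tag='o',bolts=('steel','brass'),quiet=False):
    out={};tiles=[]
    for n,c in C.items():
        res=[]
        for k in views:
            f=np.load(f'pics/{k}.npz'); b=n in bolts
            I,X,Y=plane(f,zf+(6 if b else 9),c)
            sat=I[...,0]-I[...,2]
            m=(sat>60)|((I.min(-1)>135))
            lab=cv2.connectedComponentsWithStats(cv2.dilate(m.astype(np.uint8),np.ones((9,9))))
            l=1+np.argmax([((lab[1]==i)&m).sum() for i in range(1,lab[0])]); m&=lab[1]==l
            P=np.stack([X[m],Y[m]],-1)
            if b:
                cen=P.mean(0); w,V=np.linalg.eigh(np.cov((P-cen).T)); d=V[:,1]; s=(P-cen)@d; w2=(P-cen)@V[:,0]
                if np.corrcoef(s,abs(w2))[0,1]<0: d=-d; s=-s
                res.append([*(cen-10.2*d),np.arctan2(d[1],d[0]),np.ptp(s)]); R=35
            else:
                R=dict(large=28,small=23,band=26)[n]
                q=least_squares(lambda q:np.hypot(P[:,0]-q[0],P[:,1]-q[1])-(R-1.5),np.median(P,0),loss='cauchy',f_scale=1.5).x
                a=0;e=0
                if n!='band':
                    o=P[sat[m]>90].mean(0)-q; e=np.arctan2(o[1],o[0])-np.arctan2(19,R+6)
                    O=P[np.hypot(*(P-q).T)>R+2]; o=O.mean(0)-q; a=np.arctan2(o[1],o[0])-np.arctan2(3,R+7)
                res.append([*q,a,e])
            a=res[-1]; J=I.astype(np.uint8).copy(); t=lambda x,y:(int((y-c[1]+62)*2),int((x-c[0]+62)*2))
            J[cv2.morphologyEx(m.astype(np.uint8),cv2.MORPH_GRADIENT,np.ones((3,3)))>0]=(0,255,0)
            if not b: cv2.circle(J,t(*a[:2]),R*2,(255,0,255),1)
            cv2.line(J,t(*a[:2]),t(a[0]+40*np.cos(a[2]),a[1]+40*np.sin(a[2])),(255,0,0),2); tiles.append(cv2.resize(J,(150,150)))
            if not quiet: print(n,k,np.round(res[-1],2))
        out[n]=np.mean([r_[:3] for r_ in res],0); out[n][2]=np.arctan2(np.mean([np.sin(q[2]) for q in res]),np.mean([np.cos(q[2]) for q in res]))
    k=len(views)
    save(np.vstack([np.hstack(tiles[i::k]) for i in range(k)]),f'fit_{tag}.png')
    return out
C0=dict(steel=(345,-293),brass=(450,-12),band=(428,136),small=(406,-142),large=(347,283))
if __name__=='__main__':
    o=fit(C0); np.savez('poses.npz',**o)
E
python3 fit.py
```

```text
steel top [ 350.17 -293.16   -2.17   81.33]
steel scene [ 349.43 -294.11   -2.15   93.43]
brass top [452.34 -18.68   1.9   77.65]
brass scene [452.53 -16.42   1.9   81.89]
band top [426.45 133.47   0.     0.  ]
band scene [425.77 134.93   0.     0.  ]
small top [ 408.87 -142.99   -2.6    -2.81]
small scene [ 405.82 -145.72   -2.61   -2.69]
large top [339.24 277.2    0.73   0.54]
large scene [335.91 277.     0.78   0.59]
```

View pics/fit_o.png

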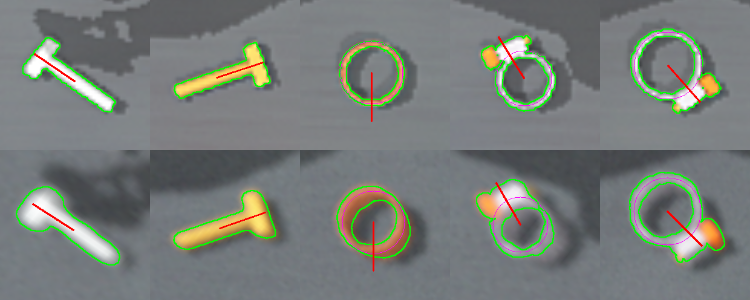

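Both views agree to about 3 mm and the axes look right. The lower row's ring fits follow the outlines, and the housings and heads point along the red lines. I'll pick the steel bolt first.

```bash
cat > job.py <<'E'
from h import *
from scipy.spatial.transform import Rotation as Ro
def ori(phi):
    y=np.array([np.cos(phi),np.sin(phi),0]); z=np.array([0,0,-1.]); return Ro.from_matrix(np.stack([np.cross(y,z),y,z],1)).as_rotvec()
def best(p,phi):
    q0=np.array(r.get_state()['qpos']); L=[]
    for k in(0,np.pi):
        q=r.inverse_kinematics(p,ori(phi+k))
        if q is not None: L.append((abs(np.array(q)[5])+.3*np.abs(np.array(q)-q0).max(),phi+k))
    return min(L)[1]
TR=dict(green=(585.7,256.3,.06),red=(647.3,4.8,-.033),blue=(571.4,-276.6,-.028))
HI=150
def pick(pose,bolt,zg,pre):
    x,y,a=pose; p=np.array([x,y]) + (11*np.array([np.cos(a),np.sin(a)]) if bolt else 0)
    phi=best([*p,HI],a+np.pi/2); r.gripper_to(pre)
    r.movep([*p,HI],ori(phi)); r.move_l([*p,zg+25],feed=200); r.move_l([*p,zg],feed=60)
    F=r.get_state()['force']; r.gripper_to(0,40); s=r.get_state(); w0=s['width']
    r.move_l([*p,HI],feed=200); s=r.get_state()
    print('pick phi',round(phi,2),'F',np.round(F,1),'width',round(w0,3),round(s['width'],3),'grip',round(s['gripper_force'],1))
def place(tray,off,along,zp,post):
    cx,cy,t=TR[tray]; p=np.array([cx,cy])+[off[0]*np.cos(t)-off[1]*np.sin(t),off[0]*np.sin(t)+off[1]*np.cos(t)]
    phi=best([*p,HI],t+(np.pi/2 if along=='y' else 0))
    r.movep([*p,HI],ori(phi)); r.move_l([*p,zp+25],feed=200); r.move_l([*p,zp],feed=60)
    s=r.get_state(); r.gripper_to(post); r.move_l([*p,HI],feed=200)
    print('place',np.round(p,1),round(phi,2),'F',np.round(s['force'],1),'w',round(s['width'],3),'t',round(r.get_state()['time_s'],1))
E
python3 - <<'E'
from job import *
P=np.load('poses.npz')
s=r.get_state()['tool_pos']; r.move_l([s[0],s[1],300],feed=200)
pick(P['steel'],True,28,.6)
f=grab('scene'); t=r.get_state(); print(t['time_s'],t['tool_pos'])
place('blue',(8,-42),'y',33,.45)
f=grab('top'); print(r.get_state()['time_s'])
save(cv2.resize(f['pixels'][100:290,130:430],(800,507)),'a1.png')
E
```

```text
pick phi -0.59 F [0.4 0.4 0.8] width 0.117 0.119 grip 39.0
4.3667 [ 343.05609549 -302.12048372  148.03276808]
place [ 578.2 -318.8] 4.68 F [-1.2  0.2 -0.3] w 0.114 t 7.8
7.8583
```

```bash
python3 - <<'E'
from job import *
P=np.load('poses.npz')
pick(P['brass'],True,28,.6)
place('blue',(8,42),'y',33,.45)
pick(P['small'],False,26,1.0)
f=grab('scene'); save(cv2.resize(f['pixels'],(768,576)),'a2.png')
place('green',(0,-46),'x',31,.75)
f=grab('top'); save(cv2.resize(f['pixels'][90:290,120:430],(800,516)),'a3.png')
E
```

```text
pick phi 6.61 F [-0.2 -0.6  0.2] width 0.121 0.115 grip 39.0
place [ 580.6 -234.8] 4.68 F [-0.9  0.6  0.2] w 0.115 t 15.6
pick phi -1.04 F [ 1.   0.2 -0.6] width 0.523 0.519 grip 40.9
place [588.5 210.4] 0.06 F [-1.1  0.2  1.6] w 0.52 t 23.1
```

View pics/a3.png

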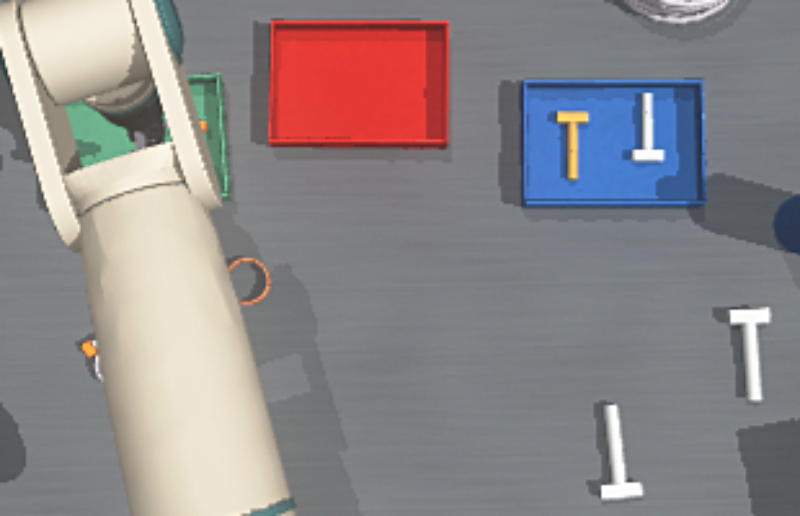

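The picture shows both T-bolts flat in the blue tray, at (572,145) and (648,127). The small clamp's orange key is in the green tray at (205,126). The large clamp and the band are next.

```bash
python3 - <<'E'
from job import *
P=np.load('poses.npz')
pick(P['large'],False,26,1.0)
place('green',(0,46),'x',31,.85)
pick(P['band'],False,26,1.0)
place('red',(0,0),'x',31,.8)
q=np.array(r.get_state()['qpos']); r.movep([330,-330,300],ori(best([330,-330,300],0)))
f=grab('top'); g=grab('scene'); 
a=cv2.resize(f['pixels'][90:180,125:405],(800,257),interpolation=cv2.INTER_CUBIC); b=cv2.resize(g['pixels'][120:345,110:350],(356,333),interpolation=cv2.INTER_CUBIC)
I=np.zeros((590,800,3),np.uint8); I[:257]=a; I[257:,:356]=b; save(I,'a4.png'); print(r.get_state()['time_s'])
E
```

```text
pick phi 5.47 F [0.2 0.2 1. ] width 0.637 0.637 grip 42.3
place [582.9 302.2] 0.06 F [-1.4 -0.6  2.9] w 0.64 t 30.2
pick phi 1.57 F [-0.1  0.7 -0.4] width 0.592 0.591 grip 41.6
place [647.3   4.8] -0.03 F [-1.8 -0.2  2.9] w 0.59 t 37.9
39.7583
```

View pics/a4.png

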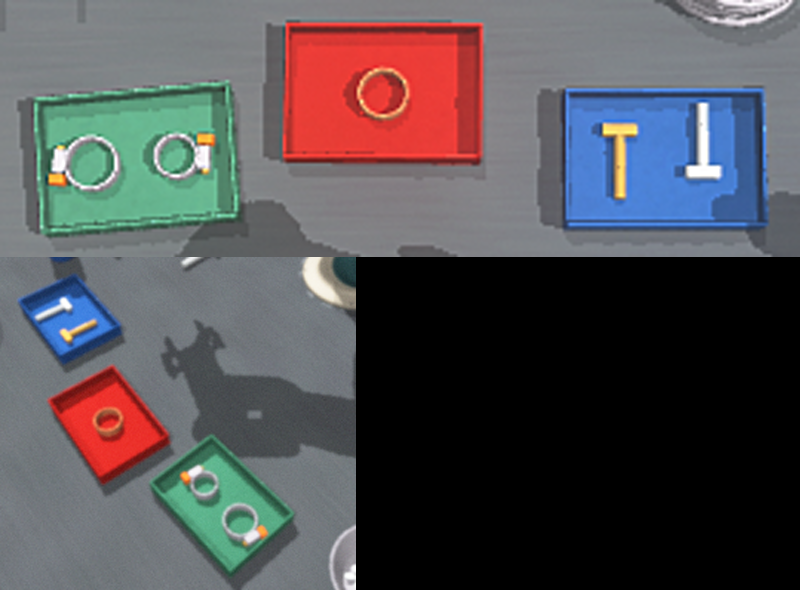

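All five parts look flat and clear of the walls: clamps at (90,163) and (178,155), band at (382,93), bolts at (620,160) and (703,140). I'll check their top heights and then hand in.

```bash
python3 - <<'E'
from h import *
ok=True
for k in('top','scene'):
    f=np.load(f'pics/{k}.npz'); W=world(f); p=f['pixels'].astype(int)
    for n,c,R,h,col in(('large',(583,302),45,22,0),('small',(588,210),40,22,0),('band',(647,5),30,22,1),('steel',(578,-319),45,16,0),('brass',(580,-235),45,16,2)):
        m=np.hypot(W[...,0]-c[0],W[...,1]-c[1])<R
        m&=[p.min(-1)>135,(p[...,1]>90)&(p[...,0]>120),(p[...,0]-p[...,2]>60)][col]
        z=W[m][:,2]; zz=np.percentile(z,[50,85]) if m.sum() else [0,0]; print(k,n,m.sum(),np.round(zz,1),'expect top',h)
        ok&=zz[1]<h+5
print(ok)
if ok: print(r.sign_off())
E
```

```text
top large 142 [19.8 22.8] expect top 22
top small 108 [20.5 23.6] expect top 22
top band 92 [19.4 23.9] expect top 22
top steel 134 [15. 18.] expect top 16
top brass 132 [15.3 18. ] expect top 16
scene large 242 [21.1 23.6] expect top 22
scene small 171 [21.1 23.5] expect top 22
scene band 125 [20.1 23.3] expect top 22
scene steel 119 [14.3 16.5] expect top 16
scene brass 94 [14.6 16.7] expect top 16
True
the job is handed in; nothing more can be done
None
```

All five parts are in their trays and the job was handed in at about 40 s: both clamps in green, the band in red and both T-bolts in blue, flat and let go in both camera views, with the arm kept away from the bottle and bowl.

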